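Turn a mould half over and clamp it square

TASK

The aluminium mould half lies on the steel bench block with its cavities hidden underneath. Turn it over and lay it, cavities up, lengthwise on the bed of the twin-knob clamp, without letting it fall or topple. Then turn the two knobs in alternate small steps until the bar holds it snugly and squarely against the end stop, never letting one end of the bar get 20 mm ahead of the other, and leave the other tools where they lie.

Things in the scene. Friction and masses are not known exactly. Their poses are not given: they have to be found in the camera images.
- plate: the mould half: a flat aluminium block, 60 (x) x 100 (y) x 16 (z) mm, about 240 g. One big face is plain, the other has three pockets 6 mm deep. Origin at the centre of the cavity face; z points from the cavity face to the plain face (up at the start, must end down). It can stand on either 60 x 16 mm end on a level surface
- plate_center (a point): the middle of the mould half (8 mm from either big face)
- block: fixed steel bench block under the mould half at the start: top face 44 (x) x 100 (y) mm, 46 mm above the table, on a wooden foot 64 x 120 x 12 mm. Origin at the centre of the underside, z up. The long sides of the mould half overhang the top by about 8 mm each, leaving room for fingertips
- clamp: fixed twin-knob clamp, grey base 250 (x) x 210 (y) x 10 mm; origin under its centre, on the table, z up. The bed is a dark steel ridge along y, 44 mm wide, its top 36 mm above the table, open on both sides. The end stop, 80 mm wide and 10 mm higher than the bed, has its face at y = -70 mm; the bar closes towards -y. Along x = -95 and +95 mm run low rails (28 mm high), each with a wing knob on a bridge, top 57 mm
- bed_home (a point): the point on the bed's top under the middle of the mould half once it is pressed against the end stop: clamp x = 0, y = -20, z = 36 mm
- bar_mid (a point): middle of the clamp bar's pressing face. The bar is 200 mm long (its x), 14 mm thick, 38 to 48 mm above the table; it moves along the clamp's y. At the start the face is 123 to 126 mm from the stop
- bar_near (a point): point on the pressing face at the near end (clamp x = -95 mm), the end moved by knob_near
- bar_far (a point): point on the pressing face at the far end (clamp x = +95 mm), the end moved by knob_far
- knob_near_grip (a point): grip point of the near brass wing knob (clamp x = -95, y = +50 mm), on its vertical axis, 78 mm above the table. The wing is 50 long x 14 wide x 27 mm high (61 to 88 mm above the table); the x axis lies along the wing, which is along the clamp's x axis at joint 0
- knob_far_grip (a point): the same for the far knob (clamp x = +95, y = +50 mm)
- knob_near (a joint): angle of the near knob, rad, 0 to 2.9; grows clockwise seen from above. Each rad moves the near end of the bar 10 mm towards the stop (the far end stays). Stiff: about 0.08 N m, stays where it is left. Starts at 0 to 0.3; the bar touches a mould half lying against the stop at 2.6
- knob_far (a joint): the same for the far knob and the far end of the bar
- tweezers: steel tweezers, 165 mm, lying on the table; bystander
- mandrel: ring mandrel with wooden handle, 220 mm, lying; bystander
- hammer: hammer, 220 mm, lying; bystander
- torch: brass hand torch, 200 mm, lying; bystander
- flux_jar: closed amber jar, 64 mm wide, 75 mm high; bystander
- dish: white dish, 90 mm wide, 35 mm high; bystander
- pliers: pliers, 160 mm, lying; bystander
There are look-alikes about, which are no part of the job. Several things have the shape of the plate; the one meant has the colours described above.

How it is judged (in metres and radians):
On the way:
1. the mould half lies on the clamp bed, cavities up, with the bar still open (angle between plate's own z axis and vertical above 3.05 rad and z of plate_center in the frame of clamp between 0.04 and 0.048 m and x of plate_center in the frame of clamp between -0.012 and 0.012 m and y of each of bar_near, bar_far in the frame of clamp above 0.045 m and linear speed of plate below 0.02 m/s and contact force between plate and the fingers below 0.5 N), for 0.2 s.
At the end, for the whole second after the job is handed in: The mould half lies flat on the clamp bed, cavities up, within 12 mm of the centre line, 3.5 mm of home against the stop and 0.06 rad of straight; both bar ends are within 4 mm of its end and the bar is square within 0.02 rad; all at rest (angle between plate's own z axis and vertical above 3.05 rad and z of plate_center in the frame of clamp between 0.04 and 0.048 m and x of plate_center in the frame of clamp between -0.012 and 0.012 m and y of plate_center in the frame of clamp between -0.0235 and -0.0165 m and angle between the y axis of plate and the y axis of clamp, either way round below 0.06 rad and angle between the x axis of bar_mid and the x axis of clamp, either way round below 0.02 rad and y of each of bar_near, bar_far in the frame of clamp below 0.034 m and linear speed of plate below 0.01 m/s and angular speed of plate below 0.1 rad/s); the robot touches nothing.
It fails at once if one end of the bar gets 20 mm ahead of the other (0.105 rad out of square) (angle between the x axis of bar_mid and the x axis of clamp, either way round above 0.105 rad).
It fails at once if the mould half falls or topples (it turns faster than 9 rad/s) (angular speed of plate above 9 rad/s).
It fails at once if a bystander is moved more than 30 mm (distance of any of tweezers, mandrel, hammer, torch, flux_jar, dish, pliers from where it was at the start of the episode above 0.03 m).
It also fails if it takes over 72 s, if anything falls off the work surface, if the arm or the gripper's body presses on something with over 40 N, if the wrist force passes 120 N, or if a joint passes its speed limit or range.

ROBOT

A 6-joint arm with a two-finger parallel gripper is mounted at the origin on the work surface. World frame = base frame: x ahead of the robot, y to its left, z up, the work surface at z = 0. Lengths are in mm, angles in rad, forces in N, time in s.
With the tool pointing down it reaches from about 350 to 975 mm from the base axis. Payload 7.1 kg.
Tool frame: the origin (TCP) lies midway between the tips of the shut fingers; the grasp point (between the pads) lies 19 mm behind it (ctrl.tcp_to_grasp is the distance from the TCP to the grasp point, in mm); z points along the fingers, y is the line along which they close (so a half turn about z gives the same grasp; the last joint's range is limited). The gripper opens to 88 mm and grips with 3 to 60 N. Pads are 20 mm wide; open, the fingers measure 115 mm over their backs; the gripper's body (75 mm by 178 mm) begins 61 mm behind the grasp point.
Start: joints at [-1.162, 0.423, 1.63, -0, 1.089, -0.019], TCP at [259.309, -568.651, 222.675] pointing down, gripper open.
Joint ranges: [-3, 3], [-0.9, 2.11], [0.09, 2.58], [-1.31, 4.45], [0.11, 2.69], [-2.54, 2.54]. Speed limits (rad/s): [2.39, 2.39, 3.01, 3.14, 3.14, 3.14].

INTERFACE

Orientations are given as a rotation vector (axis times angle).
In Python, from workcell import get_obs, cams, ticket, boxes_of, ctrl gives the robot as it stands.
- The arm moves only by the shell command python3 -m creep 'ROWS' [OPENING]. ROWS is JSON, one flat list of numbers, 4 for each row, row after row: the shift along the world's x, y, z in m, then the turn about the world's z in rad. In form: [tx, ty, tz, spin, tx, ty, tz, spin, ...]. A call has 1 to 10 rows; each row is the pose to reach, as a shift and turn from the pose commanded when the call began; what a row does not reach only later rows make up. A row lasts 1/12 s, in which the tool goes at most 41.7 mm and 7.16 degrees, less where a joint would pass 70% of its speed; a pose out of reach is approached as far as the arm can. A call with a gripper value outside its range is refused whole. OPENING is the opening, from 0 (shut) to 1 (fully open), set as the call begins (- or left out, the last holds). The fingers move at their own pace and stop on an object; the grip force is fixed at half the most. Time passes only in rows, so rows that repeat a pose let the fingers close. It gives the time, the measured TCP pose, the force, the opening and the grip force at its end, in the units of the state.
- get_obs(): the state, without advancing time (a new reading comes with each control period).
- cams.get_image(name): name is "scene" or "side" or "wrist"; returns (picture, depth): 384x512x3 uint8, red, green, blue; 384x512 float32, mm along the optical axis (not along the pixel's ray), 0 where there is no reading.
- cams.get_calibration(name): a dict with "mtx" (3x3 intrinsics, pixels), "R" (3x3) and "t" (3): a world point X has camera coordinates R X + t; the wrist camera has in their place "mount" (4x4, takes a point from camera to tool coordinates, whose origin is the TCP and whose axes are the flange's). Camera axes: x right, y down, z forward; pixel columns grow to the right and rows downward; lengths in mm; the calibration is good to about 2 mm. A picture is of the moment at which its call begins: read the wrist's pose just before it. get_calibration takes no time and is no camera call.
- ticket.close_job(): hands the job in; it is judged then, once.
Trained networks look in the newest picture that a camera, given by its name, has taken for a name from the list of things; names that differ only in an ending like _2 or _b are one class to them, and where a whole thing is asked for, a point or a joint stands for the part that bears it (a point fixed in the world has none). Each returns a list of dicts, best first, with "score" (0 to 1); they miss things now and then, are a little off and sometimes report something else, mostly with a low value. They report only what shows in the picture. A call takes as long as a camera call. They do not tell look-alikes from the thing itself.
- boxes_of(camera, target): "centre" ([column, row] in pixels, amid what is visible of it).
The state is a dict: "t": time; "qpos": joint angles; "qvel": joint speeds; "joint_torque": joint torques, N m; "ee_pos": TCP position; "orientation": TCP orientation; "ft_force": force on the tool from outside, world axes, zero at the start; "moment": the same for the moment, N m; "width": finger opening in mm; "grasp_force": force on a finger pad.
Only numpy, scipy, OpenCV 4.12 (cv2) and the standard library are available. Lean on these libraries where they do the work, as an engineer would, in place of code of your own. Each camera call takes 0.05 s, during which the arm holds its last target. There are 200 camera calls.

## Working session

There is one attempt and no reset: what is moved stays moved. The work goes in short steps, Python scripts to look and compute and a shell command to move; the robot and the scene stay as the last step left them, time stands still between calls to the robot, and variables do not carry over. Pictures are saved under pics/ and viewed, at most 10 in all, crops included, and the job is handed in when it is done.

```bash
ls; mkdir -p pics; cat > h.py <<'E'
import numpy as np,cv2
from workcell import get_obs,cams,ticket,boxes_of,ctrl
from scipy.spatial.transform import Rotation as Ro
def shot(n):
    o=get_obs(); im,d=cams.get_image(n); return o,im,d
def cloud(n,o,d):
    c=cams.get_calibration(n);K=np.array(c["mtx"]);v,u=np.mgrid[:384,:512]
    P=np.stack([(u-K[0,2])/K[0,0]*d,(v-K[1,2])/K[1,1]*d,d],-1)
    if "mount" in c:
        M=np.array(c["mount"]);P=P@M[:3,:3].T+M[:3,3]
        P=P@Ro.from_rotvec(o["orientation"]).as_matrix().T+np.array(o["ee_pos"])
    else: P=(P-np.array(c["t"]).ravel())@np.array(c["R"])
    P[d<=0]=np.nan; return P
E
python3 - <<'E'
from h import *
ims=[]
for n in("scene","side"):
    o,im,d=shot(n);P=cloud(n,o,d);np.save(n,P);cv2.imwrite(f"{n}.png",im[...,::-1]);ims.append(im)
    for t in("plate","block","clamp","knob_near","knob_far","bar_mid"):
        for b in boxes_of(n,t)[:3]:
            c,r=np.array(b["centre"]).round().astype(int);print(n,t,round(b["score"],2),c,r,P[r,c].round())
print(get_obs())
cv2.imwrite("pics/a.png",cv2.resize(ims[0],(800,600))[...,::-1]);cv2.imwrite("pics/b.png",cv2.resize(ims[1],(800,600))[...,::-1])
E
```

```text
pics
scene plate 0.67 206 168 [ 394. -145.   14.]
scene plate 0.61 180 265 [ 671. -263.   16.]
scene plate 0.59 204 201 [ 531. -170.   65.]
scene block 0.62 214 214 [ 546. -151.   11.]
scene block 0.51 387 137 [422. 406.  24.]
scene clamp 0.59 325 201 [592. 150.  33.]
scene knob_near 0.66 341 157 [500. 219.  91.]
scene knob_far 0.57 351 220 [686. 180.  84.]
scene knob_far 0.47 387 137 [422. 406.  24.]
scene bar_mid 0.53 344 185 [561. 214.  43.]
side plate 0.85 265 169 [ 532. -160.   64.]
side plate 0.78 237 159 [ 649. -251.   17.]
side plate 0.72 311 193 [ 387. -144.   19.]
side block 0.68 268 190 [ 508. -111.   28.]
side clamp 0.57 217 256 [557. 185.  38.]
side knob_near 0.62 240 264 [484. 228.  79.]
side knob_far 0.58 169 236 [671. 198.  86.]
side bar_mid 0.89 207 261 [570. 216.  49.]
side bar_mid 0.7 170 238 [670. 196.  78.]
{'t': 0.7, 'qpos': array([-1.16200683e+00,  4.23095955e-01,  1.62992219e+00, -7.08346238e-06,
        1.08865577e+00, -1.89965543e-02]), 'qvel': array([ 0.00057891, -0.0001589 , -0.00260439, -0.00116914,  0.00201091,
       -0.00032874]), 'joint_torque': array([-1.94682389e-04, -5.44425452e+01, -2.74000007e+01,  6.44486421e-02,
        1.68904674e-02, -1.33279286e-05]), 'ee_pos': array([ 259.29095661, -568.62558024,  222.66885406]), 'orientation': array([-3.06992412e+00, -6.66841082e-01,  3.43899277e-05]), 'ft_force': array([0.26139557, 0.201357  , 0.502073  ]), 'moment': array([ 0.00403461,  0.00436748, -0.02983292]), 'grasp_force': 0.0, 'width': 87.54936003463263}
```

View pics/a.png

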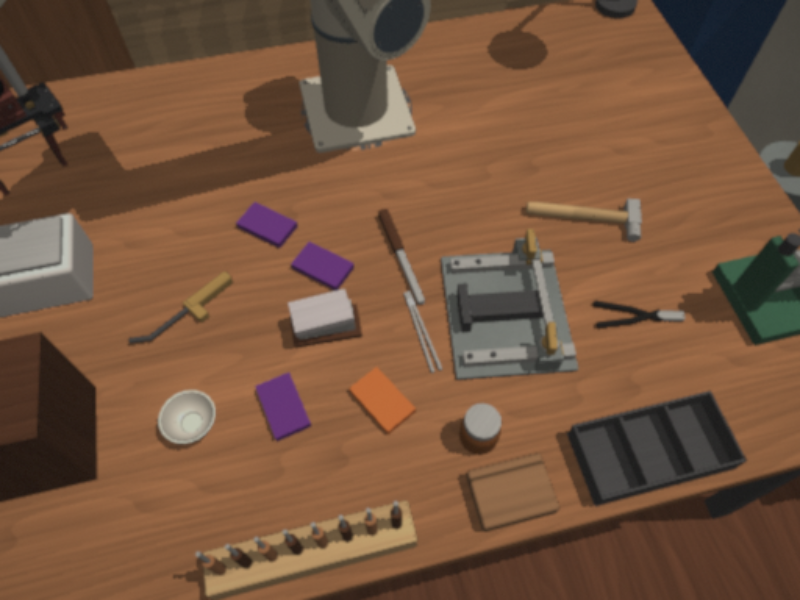

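View pics/b.png

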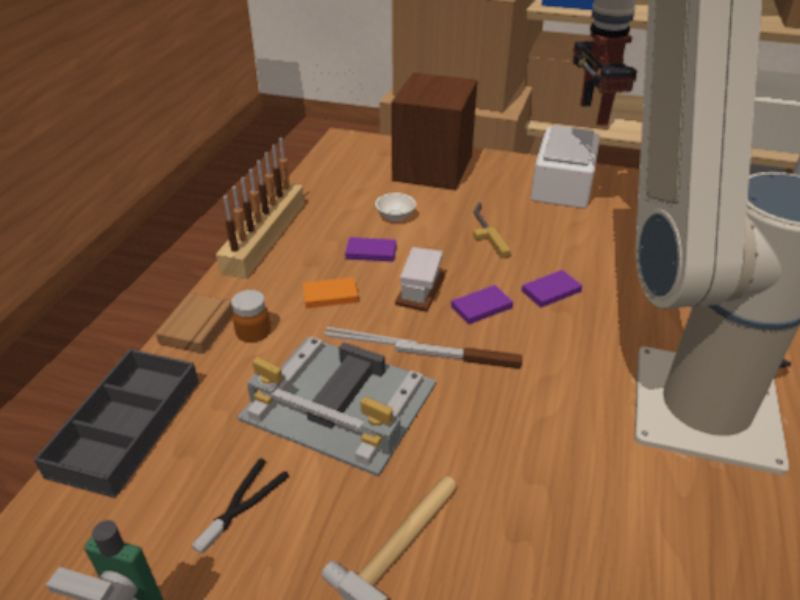

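```bash
python3 - <<'E'
from h import *
def rect(Q):
    (c,s,a)=cv2.minAreaRect(Q[:,:2].astype(np.float32));print(len(Q),np.round(c,1),np.round(s,1),round(a,1),'zmed',np.median(Q[:,2]).round(1))
for n in("scene","side"):
    P=np.load(n+".npy").reshape(-1,3);P=P[~np.isnan(P[:,0])]
    N=lambda c,r:np.hypot(*(P[:,:2]-c).T)<r
    print(n)
    rect(P[N((531,-165),90)&(P[:,2]>56)&(P[:,2]<72)])
    C=P[N((592,150),175)&(P[:,2]>5)]
    rect(C[C[:,2]<15])
    K=P[N((592,170),175)&(P[:,2]>74)]
    for s in(K[:,0]<590,K[:,0]>590): rect(K[s])
    rect(C[(C[:,2]>30)&(C[:,2]<40)])
E
```

```text
scene
783 [ 522.9 -166. ] [ 63.6 100. ] 2.4 zmed 62.2
3287 [579.9 147.4] [325.6 335. ] 27.1 zmed 10.1
99 [489.1 221.2] [14.9 52.1] 76.3 zmed 87.4
118 [676.  189.9] [14.1 47.4] 73.5 zmed 86.8
892 [573.1 162.4] [189.1 250.5] 80.1 zmed 35.6
side
460 [ 521.1 -167.7] [ 60.7 106.3] 2.4 zmed 63.8
3401 [585.  154.4] [334.9 332.6] 38.8 zmed 11.6
183 [485. 221.] [15.3 50.6] 75.9 zmed 87.7
154 [672.2 189.9] [15.  49.8] 73.5 zmed 87.6
1155 [572.2 161.7] [189.8 250.9] 80.1 zmed 36.5
```

```bash
python3 -m creep '[0.265,0.364,-0.03,1.185, 0.265,0.364,-0.03,1.185, 0.265,0.364,-0.03,1.185, 0.265,0.364,-0.03,1.185, 0.265,0.364,-0.03,1.185, 0.265,0.364,-0.03,1.185, 0.265,0.364,-0.03,1.185, 0.265,0.364,-0.03,1.185, 0.265,0.364,-0.03,1.185, 0.265,0.364,-0.03,1.185]' 1
```

```text
t: 1.53
ee_pos: [505.0, -230.7, 195.1]
orientation: [2.167, 2.274, 0.0]
ft_force: [0.7, -0.6, 0.7]
width: 88.0
grasp_force: 0.0
```

```bash
python3 - <<'E'
from h import *
o=get_obs();print(o["t"],o["ee_pos"],o["orientation"],o["qpos"].round(2))
E
```

```text
1.5333 [ 504.98828747 -230.73820701  195.13484476] [2.16670479e+00 2.27410387e+00 2.57873182e-04] [-0.45  0.36  1.81 -0.    0.98 -0.5 ]
```

```bash
python3 -m creep '[0.010,0.015,-0.03,0, 0.015,0.022,-0.05,0, 0.015,0.022,-0.05,0]'
python3 - <<'E'
from h import *
o,im,d=shot("wrist");P=cloud("wrist",o,d);print(o["ee_pos"],o["orientation"],o["qpos"].round(2))
cv2.imwrite("pics/c.png",im[...,::-1])
Q=P.reshape(-1,3);Q=Q[(Q[:,2]>56)&(Q[:,2]<72)&(np.hypot(Q[:,0]-523,Q[:,1]+167)<75)]
print(cv2.minAreaRect(Q[:,:2].astype(np.float32)),np.percentile(Q,[0.5,50,99.5],axis=0).round(1))
E
```

```text
t: 1.78
ee_pos: [517.8, -207.7, 141.6]
orientation: [-2.167, -2.267, 0.003]
ft_force: [-1.0, 0.1, -1.1]
width: 87.8
grasp_force: 0.0
[ 517.81070184 -207.71129748  141.60257443] [-2.16707888 -2.26681023  0.00293221] [-0.4   0.44  1.83  0.    0.88 -0.45]
((520.199462890625, -166.68362426757812), (60.160831451416016, 100.22220611572266), 2.6591272354125977) [[ 489.6 -216.2   60.4]
 [ 520.  -162.2   62.1]
 [ 550.7 -116.6   63.9]]
```

View pics/c.png

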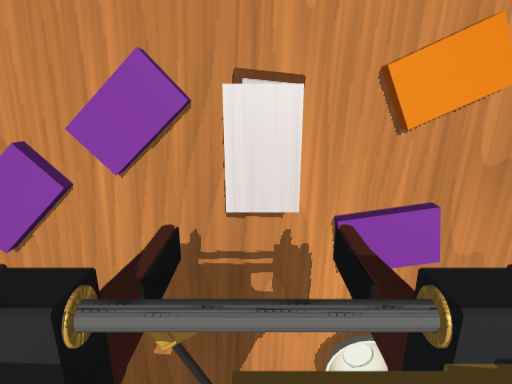

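```bash
python3 -m creep '[0.004,0.004,-0.035,0, 0.004,0.004,-0.07,0, 0.004,0.004,-0.095,0, 0.004,0.004,-0.106,0, 0.004,0.004,-0.106,0]'
python3 -m creep '[0,0,0,0, 0,0,0,0, 0,0,0,0, 0,0,0,0, 0,0,0,0]' 0.5
```

```text
t: 2.25
ee_pos: [521.7, -207.1, 37.8]
orientation: [-2.174, -2.264, 0.002]
ft_force: [-0.2, -0.0, 0.3]
width: 87.9
grasp_force: 0.0
t: 2.67
ee_pos: [523.5, -206.9, 40.3]
orientation: [2.173, 2.267, 0.001]
ft_force: [-0.8, -0.8, 8.7]
width: 60.1
grasp_force: 29.9
```

```bash
cat > tilt.py <<'E'
from h import *
import sys
o,im,d=shot("wrist");P=cloud("wrist",o,d)
print(o["ee_pos"].round(1),o["ft_force"].round(1),o["width"],o["grasp_force"])
cv2.imwrite("w.png",im[...,::-1])
R=Ro.from_rotvec(o["orientation"]).as_matrix()
Q=(P.reshape(-1,3)-o["ee_pos"])
ax=R[:,1]*np.sign(R[0,1]);f=np.array([-ax[1],ax[0],0])   # closing axis, forward(+y)
a=Q@ax;b=Q@f;z=Q[:,2]+o["ee_pos"][2]
m=abs(a)<18
for lo in range(-10,130,10):
    s=m&(b>lo)&(b<lo+10)&(z>3)
    if s.sum()>20: print(lo+5,int(s.sum()),np.percentile(z[s],[10,50,90]).round(1))
E
python3 -m creep '[0,0.003,0.011,0, 0,0.0065,0.022,0, -0.0005,0.012,0.033,0, -0.001,0.0185,0.043,0, -0.001,0.0185,0.043,0, -0.001,0.0185,0.043,0]'; python3 tilt.py
```

```text
t: 3.17
ee_pos: [522.5, -187.6, 83.1]
orientation: [2.172, 2.268, 0.001]
ft_force: [-0.5, 0.0, -1.8]
width: 59.9
grasp_force: 29.9
[ 522.5 -187.6   83.1] [-0.5  0.  -1.8] 59.901187940240405 29.906112402677536
-5 1152 [104.1 104.9 105.6]
5 1304 [104.1 104.9 105.7]
15 3162 [104.4 189.5 192. ]
25 6589 [104.7 179.7 181.6]
35 1536 [104.  104.8 105.6]
45 1634 [103.9 104.7 105.5]
55 1725 [103.9 104.7 105.5]
65 1845 [103.9 104.7 105.5]
75 1971 [103.8 104.6 105.5]
85 2090 [103.8 104.6 105.4]
95 135 [103.6 104.4 105.2]
```

```bash
python3 -m creep '[0.001,-0.0185,-0.02,0, 0.001,-0.0185,-0.04,0, 0.001,-0.0185,-0.0435,0, 0.001,-0.0185,-0.0435,0]'
python3 -m creep '[0,0,0,0, 0,0,0,0, 0,0,0,0]' 0.672
python3 -m creep '[0,0,0,0, 0,0,0,0]' 0.68
```

```text
t: 3.55
ee_pos: [523.6, -207.5, 38.4]
orientation: [2.174, 2.267, -0.0]
ft_force: [1.3, -2.8, 2.1]
width: 59.5
grasp_force: 30.0
t: 3.8
ee_pos: [523.1, -206.6, 38.4]
orientation: [2.174, 2.267, 0.0]
ft_force: [0.4, -1.9, 0.3]
width: 60.2
grasp_force: 30.0
t: 3.97
ee_pos: [523.0, -206.4, 38.4]
orientation: [-2.174, -2.267, -0.0]
ft_force: [1.1, -0.7, 0.1]
width: 60.0
grasp_force: 10.4
```

```bash
python3 -m creep '[0,0.001,0.006,0, 0,0.003,0.011,0, 0,0.0045,0.016,0, 0,0.0065,0.022,0, 0,0.0065,0.022,0, 0,0.0065,0.022,0]'; python3 tilt.py
```

```text
t: 4.47
ee_pos: [523.3, -199.9, 61.1]
orientation: [2.173, 2.267, 0.0]
ft_force: [-0.1, -0.4, -1.5]
width: 60.1
grasp_force: 9.4
[ 523.3 -199.9   61.1] [-0.1 -0.4 -1.5] 60.134854031452676 9.350405037403107
-5 1249 [84.2 84.9 85.7]
5 1356 [83.8 84.5 85.3]
15 3250 [ 83.7 167.6 170. ]
25 6587 [ 83.6 157.7 159.6]
35 1567 [82.5 83.3 84. ]
45 1649 [82.1 82.9 83.7]
55 1740 [81.6 82.4 83.2]
65 1820 [81.2 82.  82.8]
75 1966 [80.8 81.6 82.5]
85 1998 [80.3 81.2 82.1]
95 199 [11.8 80.7 81.6]
```

```bash
python3 -m creep '[0,-0.004,-0.008,0, 0,-0.005,-0.016,0]'; python3 -m creep '[0,0,0,0, 0,0,0,0]' 0.6808;  python3 -m creep '[0,0.001,0.006,0, 0,0.003,0.011,0, 0,0.004,0.016,0, 0,0.004,0.016,0]'; python3 tilt.py
```

```text
t: 4.68
ee_pos: [523.3, -205.6, 44.1]
orientation: [2.174, 2.267, 0.0]
ft_force: [-0.2, -0.7, -1.4]
width: 59.7
grasp_force: 9.3
t: 4.85
ee_pos: [522.3, -205.0, 43.3]
orientation: [-2.173, -2.266, 0.001]
ft_force: [0.2, 0.2, -2.1]
width: 60.0
grasp_force: 7.0
t: 5.18
ee_pos: [523.8, -201.0, 62.0]
orientation: [2.173, 2.267, 0.001]
ft_force: [0.6, -0.3, -1.1]
width: 59.7
grasp_force: 7.0
[ 523.8 -201.    62. ] [ 0.6 -0.3 -1.1] 59.68310762254143 7.0436327531933784
-5 1196 [85.2 86.2 87.1]
5 1429 [83.5 84.6 85.6]
15 3268 [ 82.1 168.4 170.9]
25 6605 [ 80.8 158.6 160.5]
35 1538 [78.1 79.1 80.2]
45 1547 [76.3 77.3 78.4]
55 1629 [74.4 75.5 76.6]
65 1608 [72.6 73.7 74.8]
75 1665 [70.8 71.9 73. ]
85 1756 [69.  70.1 71.1]
95 305 [10.8 12.  12.9]
```

```bash
python3 -m creep '[0,0.003,0.005,0, 0,0.006,0.011,0, 0,0.009,0.016,0, 0,0.013,0.021,0, 0,0.017,0.025,0, 0,0.021,0.030,0, -0.001,0.025,0.034,0, -0.001,0.0295,0.0377,0, -0.001,0.0295,0.0377,0]'; python3 tilt.py
```

```text
t: 5.98
ee_pos: [522.2, -170.8, 98.9]
orientation: [2.173, 2.268, 0.001]
ft_force: [0.3, -0.7, -1.8]
width: 60.2
grasp_force: 7.1
[ 522.2 -170.8   98.9] [ 0.3 -0.7 -1.8] 60.232745217906775 7.052694372832775
-5 1116 [122.3 123.5 124.5]
5 1502 [119.4 120.9 122.3]
15 3349 [117.1 205.4 207.9]
25 6537 [114.8 195.5 197.4]
35 1505 [110.7 112.1 113.6]
45 1495 [107.7 109.2 110.6]
55 1491 [104.9 106.4 107.7]
65 1506 [102.  103.4 104.8]
75 1508 [ 99.  100.4 101.9]
85 1291 [96.4 97.8 99. ]
```

```bash
python3 -m creep '[0,0,-0.01,0, 0,0,-0.02,0]'; python3 -m creep '[0,0,0,0, 0,0,0,0, 0,0,0,0]' 0.6811; python3 tilt.py
```

```text
t: 6.2
ee_pos: [522.4, -171.7, 77.7]
orientation: [2.174, 2.267, 0.001]
ft_force: [-0.5, -0.1, -1.7]
width: 59.9
grasp_force: 7.0
t: 6.45
ee_pos: [521.6, -171.6, 77.5]
orientation: [-2.174, -2.266, 0.001]
ft_force: [-0.6, 0.2, -1.5]
width: 60.3
grasp_force: 6.2
[ 521.6 -171.6   77.5] [-0.6  0.2 -1.5] 60.269002908516875 6.229015365242958
-5 820 [101.3 102.9 104.1]
5 1705 [ 95.6  98.2 100.8]
15 3515 [ 90.1 183.8 186.4]
25 6484 [ 85.1 174.1 175.9]
35 1436 [76.5 79.2 81.8]
45 1352 [70.1 72.8 75.5]
55 1239 [64.  66.5 69.2]
65 1215 [57.6 60.2 62.8]
75 1120 [51.3 53.9 56.5]
```

```bash
python3 -m creep '[0,0,0.012,0, 0,0,0.024,0, 0,0,0.036,0, 0,0,0.048,0]';  python3 tilt.py
```

```text
t: 6.83
ee_pos: [522.5, -171.7, 128.2]
orientation: [2.173, 2.266, 0.001]
ft_force: [0.4, -0.6, -2.8]
width: 60.0
grasp_force: 6.2
[ 522.5 -171.7  128.2] [ 0.4 -0.6 -2.8] 60.02122396051055 6.243104673922062
-5 847 [150.6 153.6 155. ]
5 1791 [145.6 148.8 151.9]
15 3450 [138.8 234.3 237.1]
25 6618 [132.9 224.8 226.7]
35 1394 [122.5 125.7 128.8]
45 1279 [114.8 117.9 121.1]
55 1208 [107.  110.4 113.4]
65 1104 [ 99.4 102.4 105.6]
75 595 [94.4 96.4 98.3]
```

```bash
python3 -m creep '[0,0,0,0, 0,0,0,0, 0,0,0,0]' 0.6813; python3 tilt.py|tail -4
```

```text
t: 7.13
ee_pos: [521.7, -171.4, 126.0]
orientation: [-2.174, -2.267, 0.0]
ft_force: [0.4, 0.3, -2.0]
width: 60.3
grasp_force: 5.7
45 1288 [112.5 115.7 118.9]
55 1196 [104.9 108.1 111.1]
65 1113 [ 97.  100.4 103.5]
75 598 [92.3 94.2 96. ]
```

```bash
python3 -m creep '[0,0,0,0, 0,0,0,0, 0,0,0,0]' 0.6816; python3 tilt.py|tail -5
```

```text
t: 7.43
ee_pos: [521.7, -171.4, 125.7]
orientation: [-2.174, -2.267, 0.001]
ft_force: [-0.1, -0.3, -2.4]
width: 59.8
grasp_force: 4.8
35 1396 [119.9 123.1 126.3]
45 1285 [112.2 115.4 118.5]
55 1194 [104.4 107.7 111. ]
65 1105 [ 96.9 100.  103.2]
75 596 [92.  93.9 95.8]
```

```bash
python3 -m creep '[0.001,-0.03,0,0, 0.003,-0.07,0,0, 0.005,-0.11,0,0, 0.006,-0.13,-0.005,0, 0.006,-0.135,-0.02,0, 0.006,-0.135,-0.036,0, 0.006,-0.135,-0.048,0, 0.006,-0.135,-0.052,0, 0.006,-0.135,-0.052,0]' 0.6811; python3 tilt.py
```

```text
t: 8.23
ee_pos: [526.9, -305.1, 72.4]
orientation: [-2.171, -2.266, 0.001]
ft_force: [1.0, 0.1, -2.7]
width: 60.1
grasp_force: 6.3
[ 526.9 -305.1   72.4] [ 1.   0.1 -2.7] 60.09901711028716 6.2506962195038795
-5 852 [93.7 97.6 99.2]
5 1856 [88.9 92.5 96.1]
15 3691 [ 81.2 178.8 181.4]
25 6390 [ 74.1 168.9 170.8]
35 1359 [62.3 66.  69.4]
45 1243 [53.4 57.  60.7]
55 1133 [44.4 48.1 51.6]
65 1007 [35.7 39.4 42.8]
75 230 [32.7 33.8 34.9]
85 684 [11.  12.1 13. ]
95 1359 [12.8 45.8 46.9]
105 1252 [45.3 46.2 47.1]
115 1322 [45.4 46.3 47.2]
125 1374 [45.3 46.2 47.2]
```

```bash
python3 -m creep '[0,0.008,0,0, 0,0.014,0.001,0, -0.001,0.021,0.008,0, -0.001,0.0285,0.016,0, -0.001,0.038,0.022,0, -0.002,0.0485,0.0285,0, -0.002,0.0485,0.0285,0]'; python3 tilt.py
```

```text
t: 8.87
ee_pos: [526.6, -256.4, 104.6]
orientation: [2.172, 2.268, 0.001]
ft_force: [-0.0, 0.4, -2.2]
width: 59.9
grasp_force: 6.3
[ 526.6 -256.4  104.6] [-0.   0.4 -2.2] 59.94449855405149 6.289400719106197
-5 932 [126.2 128.1 129.8]
5 2354 [114.5 123.1 130.3]
15 3767 [ 93.9 111.7 213.5]
25 6515 [ 77.1 201.3 203.1]
35 1111 [44.3 54.2 63.4]
45 570 [40.4 45.9 46.8]
55 738 [45.3 46.1 46.9]
65 746 [45.2 46.1 46.9]
75 797 [45.3 46.2 47.1]
85 806 [45.3 46.3 47.1]
95 867 [45.4 46.2 47.2]
105 925 [45.4 46.2 47.2]
115 951 [45.3 46.3 47.2]
125 969 [45.3 46.3 47.2]
```

```bash
python3 -m creep '[0,0.006,0.003,0, 0,0.0115,0.0045,0, -0.001,0.017,0.006,0, -0.001,0.0225,0.0075,0, -0.001,0.028,0.008,0, -0.001,0.034,0.008,0, -0.001,0.034,0.008,0]'; python3 tilt.py
```

```text
t: 9.5
ee_pos: [524.8, -222.9, 110.5]
orientation: [-2.173, -2.268, 0.0]
ft_force: [-0.2, -0.5, -2.0]
width: 60.1
grasp_force: 6.2
[ 524.8 -222.9  110.5] [-0.2 -0.5 -2. ] 60.07061913645744 6.233796793967485
-5 1242 [133.3 134.  134.8]
5 4283 [ 59.  110.  134.1]
15 2469 [ 46.  217.9 219.7]
25 5582 [ 47.1 207.5 209. ]
35 643 [45.2 46.1 47. ]
45 677 [45.4 46.2 47. ]
55 697 [45.3 46.2 47. ]
65 754 [45.3 46.2 47. ]
75 759 [45.3 46.2 47. ]
85 790 [45.3 46.2 47.1]
95 779 [45.3 46.2 47.1]
105 822 [45.3 46.2 47.1]
115 347 [11.1 12.3 26.3]
125 26 [10.  11.2 12. ]
```

```bash
python3 -m creep '[0,0.005,0,0, 0,0.01,0,0, 0,0.016,-0.001,0, -0.001,0.022,-0.001,0, -0.001,0.028,-0.003,0, -0.002,0.034,-0.005,0, -0.002,0.040,-0.007,0, -0.002,0.045,-0.008,0, -0.002,0.045,-0.008,0]'; python3 - <<'E'
from h import *
o,im,d=shot("side");P=cloud("side",o,d);print(o["ee_pos"])
cv2.imwrite("pics/d.png",cv2.resize(im[120:280,180:400],(660,480))[...,::-1])
E
python3 tilt.py
```

```text
t: 10.3
ee_pos: [522.7, -177.9, 102.3]
orientation: [-2.173, -2.268, 0.0]
ft_force: [0.2, 0.5, -1.0]
width: 60.3
grasp_force: 6.0
[ 522.66468279 -177.90098577  102.27301966]
[ 522.7 -178.2  102.4] [ 0.6 -0.3 -1.4] 59.878316271985845 6.028859820216894
-5 1672 [ 45.8 125.1 127.7]
5 1818 [ 45.8 121.2 123.9]
15 2549 [ 46.  209.7 211.5]
25 5690 [ 46.7 199.4 200.9]
35 683 [45.3 46.1 47. ]
45 740 [45.2 46.2 47. ]
55 727 [45.3 46.2 47.1]
65 831 [11.8 45.  46.7]
75 325 [10.8 12.  13. ]
```

View pics/d.png

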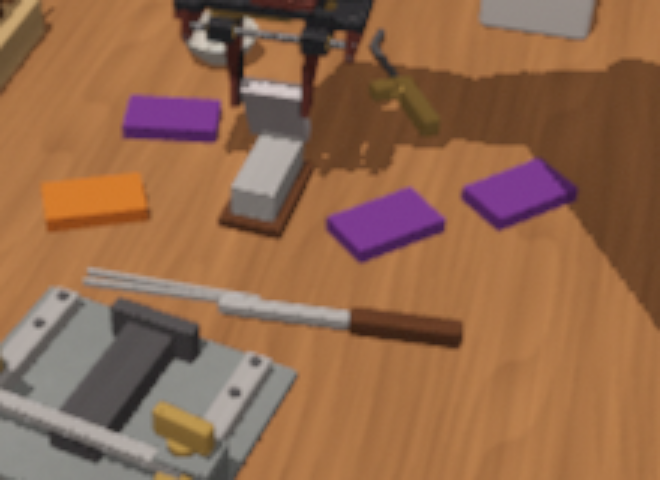

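```bash
python3 -m creep '[0,0,0,0, 0,0,0,0, 0,0,0.025,0, 0,0,0.055,0, 0.005,0.035,0.065,-0.04, 0.01,0.07,0.065,-0.1, 0.016,0.11,0.065,-0.15, 0.022,0.15,0.065,-0.2, 0.028,0.185,0.065,-0.216, 0.032,0.21,0.065,-0.216]' 0.672; python3 - <<'E'
from h import *
o,im,d=shot("wrist");P=cloud("wrist",o,d);print(o["ee_pos"],o["orientation"]);np.save("w",P)
cv2.imwrite("pics/e.png",im[...,::-1])
Q=P.reshape(-1,3);Q=Q[np.isfinite(Q[:,0])]
C=Q[(np.hypot(Q[:,0]-572,Q[:,1]-156)<190)]
def rect(S):
    c,s,a=cv2.minAreaRect(S[:,:2].astype(np.float32));print(len(S),np.round(c,1),np.round(s,1),round(a,1),np.median(S[:,2]).round(1))
for s in(C[:,0]<585,C[:,0]>585): rect(C[s&(C[:,2]>75)&(C[:,2]<95)&(C[:,1]>140)])
e=np.deg2rad(9.7);R=np.array([[np.cos(e),-np.sin(e)],[np.sin(e),np.cos(e)]])
L=(C[:,:2]-[572.1,156.2])@R.T; z=C[:,2]  # clamp coords
for lo in range(-90,60,20):
    s=(abs(L[:,1]-lo-10)<10)&(abs(L[:,0])<60)&(z>31)&(z<55)
    if s.sum()>30: print(lo+10,int(s.sum()),np.percentile(L[s,0],[2,50,98]).round(1),np.median(z[s]).round(1))
s=(abs(L[:,0])<38)&(z>42)&(z<55);print(np.percentile(L[s,1],[2,98]),s.sum())
E
```

```text
t: 11.23
ee_pos: [555.2, 33.5, 167.9]
orientation: [-2.406, -2.02, -0.001]
ft_force: [0.9, -0.1, -2.3]
width: 59.4
grasp_force: 30.0
[555.19268869  33.53391252 167.8789981 ] [-2.40624799e+00 -2.01957148e+00 -1.06932561e-03]
0 [0. 0.] [0. 0.] 0.0 nan
0 [0. 0.] [0. 0.] 0.0 nan
-80 1504 [-40.4  -2.6  36.2] 46.1
-60 1168 [-26.8  -1.7  26.7] 36.2
-40 1164 [-23.4  -2.4  18.9] 36.2
-20 1191 [-23.5  -2.2  18.4] 36.2
0 1263 [-23.5  -2.7  18.1] 36.2
20 1377 [-23.6  -2.5  18.6] 36.2
40 391 [-23.5  -2.4  18.5] 36.2
[-85.02760387 -69.76485524] 1504
  return _methods._mean(a, axis=axis, dtype=dtype,
  ret = ret.dtype.type(ret / rcount)
```

View pics/e.png

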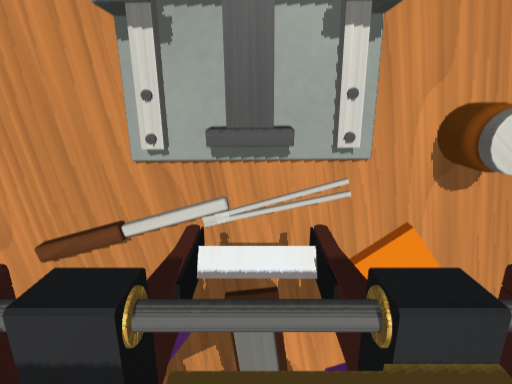

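```bash
python3 -m creep '[0.004,0.035,0,0, 0.008,0.07,0,0, 0.011,0.1,-0.01,0, 0.0125,0.111,-0.03,0, 0.0125,0.111,-0.045,0, 0.0125,0.111,-0.055,0, 0.0125,0.111,-0.055,0]'; python3 - <<'E'
from h import *
o,im,d=shot("side");print(o["ee_pos"],o["ft_force"])
P=cloud("side",o,d);np.save("s",P)
cv2.imwrite("pics/f.png",cv2.resize(im[150:330,130:370],(800,600))[...,::-1])
E
python3 tilt.py
```

```text
t: 11.87
ee_pos: [565.9, 141.3, 110.4]
orientation: [-2.405, -2.019, 0.006]
ft_force: [-0.6, -0.7, -2.5]
width: 59.7
grasp_force: 30.0
[565.87086325 141.33636401 110.42916788] [-0.58601536 -0.73451637 -2.45229994]
[566.7 141.2 111.7] [-0.3 -0.3 -2.5] 59.25717823214786 29.999582022428513
-5 1588 [ 35.8 134.8 137. ]
5 1748 [ 35.8 130.7 133.3]
15 2326 [ 36.  219.  220.8]
25 5699 [203.1 208.7 210.3]
35 596 [35.3 36.1 37. ]
45 618 [35.4 36.1 37. ]
55 660 [35.3 36.2 37. ]
65 634 [35.3 36.2 37. ]
75 770 [46.6 47.6 48.5]
85 582 [ 9.7 47.  48.3]
95 617 [ 9.3 10.3 11.1]
105 614 [ 9.3 10.2 11.2]
115 641 [ 9.3 10.3 11.1]
125 46 [ 8.6  9.4 10.2]
```

View pics/f.png

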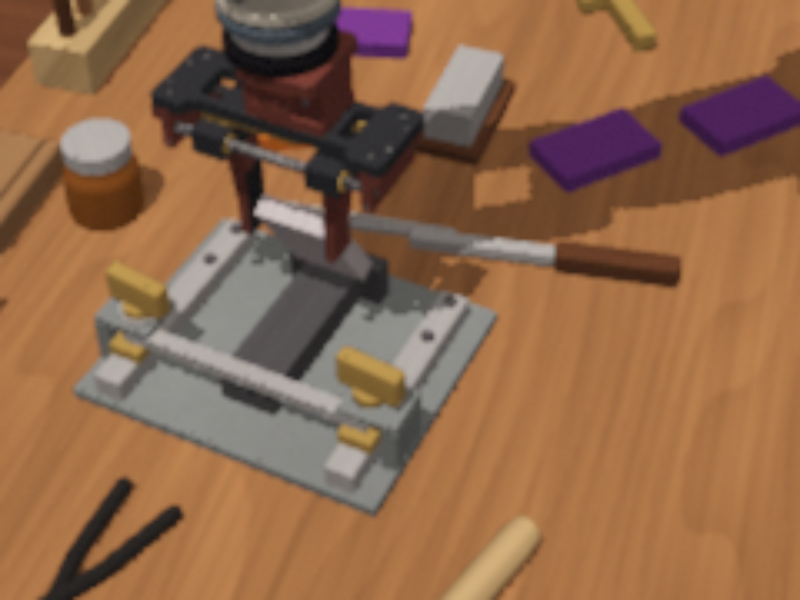

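```bash
python3 -m creep '[0,0,-0.002,0, 0,0,-0.004,0, 0,0,-0.004,0]'; python3 -m creep '[0,0,0,0, 0.001,0.004,-0.002,0, 0.001,0.009,-0.005,0, 0.002,0.0135,-0.008,0, 0.003,0.018,-0.0125,0, 0.004,0.022,-0.0175,0, 0.004,0.022,-0.0175,0]' 0.6811; python3 tilt.py
```

```text
t: 12.22
ee_pos: [567.8, 141.6, 109.1]
orientation: [2.406, 2.019, 0.001]
ft_force: [-0.3, 0.1, -1.7]
width: 59.6
grasp_force: 30.0
t: 12.8
ee_pos: [572.2, 166.0, 90.9]
orientation: [-2.405, -2.02, -0.003]
ft_force: [0.3, 2.0, 1.4]
width: 59.7
grasp_force: 6.6
[572.2 166.   90.9] [0.3 2.  1.4] 59.6720999706196 6.631746673956513
-5 1095 [ 35.5  37.  118.1]
5 2587 [ 36.  111.1 116.1]
15 2694 [ 36.  198.2 200.1]
25 5569 [ 36.7 187.9 189.3]
35 708 [35.3 36.1 36.9]
45 635 [35.6 46.4 48.3]
55 1061 [10.1 47.3 48.4]
65 620 [ 9.3 10.1 11. ]
75 668 [ 9.3 10.2 11. ]
85 672 [ 9.2 10.1 11.1]
95 387 [ 8.9 10.1 11.1]
```

```bash
python3 -m creep '[0.001,0.003,-0.006,0, 0.001,0.006,-0.012,0, 0.0015,0.008,-0.0185,0, 0.0015,0.01,-0.025,0, 0.002,0.012,-0.032,0, 0.0025,0.014,-0.04,0, 0.0025,0.014,-0.04,0]'; python3 tilt.py; python3 - <<'E'
from h import *
o,im,d=shot("side");cv2.imwrite("pics/g.png",cv2.resize(im[170:330,130:330],(750,600))[...,::-1])
E
```

```text
t: 13.43
ee_pos: [572.7, 177.6, 48.9]
orientation: [-2.405, -2.02, 0.005]
ft_force: [-0.2, -0.8, -1.9]
width: 60.0
grasp_force: 6.2
[572.7 177.6  48.9] [-0.2 -0.8 -1.9] 60.04128452560622 6.158299036324024
-5 915 [64.  65.1 66.2]
5 1544 [35.7 73.3 74.7]
15 3914 [ 36.   70.6 157.6]
25 6205 [ 36.4 145.8 147.6]
35 801 [36.8 47.5 48.4]
45 1771 [ 9.8 46.9 48.2]
55 872 [ 9.4 10.2 11.1]
65 912 [ 9.3 10.2 11.1]
75 978 [ 9.3 10.2 11.1]
85 405 [ 8.8  9.9 10.9]
```

View pics/g.png

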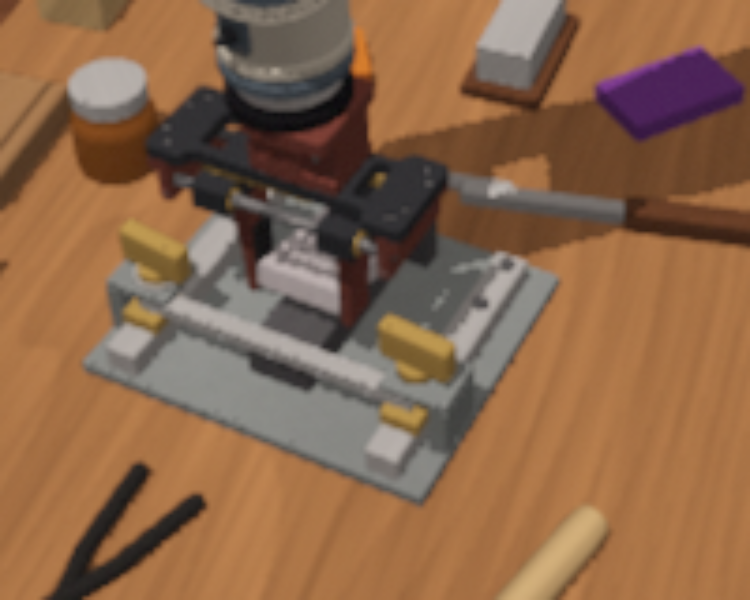

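```bash
python3 -m creep '[0,0,-0.006,0, 0,0.001,-0.012,0, 0,0.002,-0.018,0, 0,0.002,-0.0225,0, 0,0.002,-0.0225,0]'; python3 tilt.py
```

```text
t: 13.95
ee_pos: [573.8, 179.9, 27.8]
orientation: [-2.406, -2.02, 0.001]
ft_force: [-0.3, -0.2, -1.7]
width: 59.9
grasp_force: 6.2
[573.8 179.9  27.8] [-0.3 -0.2 -1.7] 59.91662604239073 6.17573831230402
-5 1193 [45.7 46.3 47.1]
5 907 [46.3 52.1 53. ]
15 4016 [ 36.   52.5 136.7]
25 6036 [ 36.3 124.7 126.3]
35 1308 [46.7 47.6 48.4]
45 2179 [ 9.7 40.5 48. ]
55 1101 [ 9.4 10.2 10.9]
65 1146 [ 9.4 10.2 11. ]
75 1220 [ 9.4 10.2 11. ]
85 151 [ 8.3  9.5 10.6]
```

```bash
python3 -m creep '[0,-0.002,0,0, -0.001,-0.004,0,0, -0.001,-0.006,0,0, -0.001,-0.006,0,0]'; python3 -m creep '[0,0,0,0, 0,0,0,0, 0,0,0,0, 0,0,0,0]' 0.8;  python3 -m creep '[0,0,0.03,0, 0,0,0.07,0, 0,0,0.11,0, 0,-0.03,0.14,0, 0,-0.06,0.15,0, 0,-0.08,0.15,0, 0,-0.08,0.15,0]' ; cat > look.py <<'E'
from h import *
o,im,d=shot("wrist");P=cloud("wrist",o,d);cv2.imwrite("w.png",im[...,::-1]);print(o["ee_pos"],o["orientation"],o["qpos"].round(2))
Q=P.reshape(-1,3);Q=Q[np.isfinite(Q[:,0])]
e=np.deg2rad(9.7);R=np.array([[np.cos(e),-np.sin(e)],[np.sin(e),np.cos(e)]])
L=(Q[:,:2]-[569.7,156.6])@R.T;z=Q[:,2]
def rect(s,n):
    if s.sum()<20: print(n,"few");return
    c,w,a=cv2.minAreaRect(L[s].astype(np.float32));print(n,int(s.sum()),np.round(c,1),np.round(w,1),round(a,1),np.percentile(z[s],[3,50,97]).round(1))
rect((abs(L[:,0])<38)&(L[:,1]>-69)&(L[:,1]<45)&(z>49.5)&(z<56),"plate")
for x in(-95,95): rect((abs(L[:,0]-x)<32)&(abs(L[:,1]-50)<30)&(z>80)&(z<95),"knob%d"%x)
for x in(-70,0,70):
    s=(abs(L[:,0]-x)<6)&(L[:,1]>20)&(L[:,1]<85)&(z>44)&(z<50)
    if s.sum()>20: print("bar",x,np.percentile(L[s,1],[2,98]).round(1))
E
python3 look.py; cp w.png pics/h.png
```

```text
t: 14.33
ee_pos: [572.7, 174.0, 28.8]
orientation: [-2.406, -2.018, -0.0]
ft_force: [-1.1, 3.4, -2.3]
width: 59.8
grasp_force: 6.1
t: 14.67
ee_pos: [573.2, 173.8, 28.8]
orientation: [2.406, 2.02, 0.0]
ft_force: [0.3, -0.6, 0.0]
width: 70.2
grasp_force: 0.0
t: 15.25
ee_pos: [573.5, 91.0, 180.2]
orientation: [2.407, 2.016, 0.002]
ft_force: [0.1, -0.3, -1.4]
width: 70.4
grasp_force: 0.0
[573.51881424  91.03517782 180.22370499] [2.40705606e+00 2.01575664e+00 2.32841246e-03] [ 0.14  0.41  1.76 -0.    0.97  0.31]
plate 3157 [ -0.4 -19.2] [99.2 60.1] 89.7 [50.6 52.1 53.5]
knob-95 1373 [-94.5  49.8] [14.1 49.8] 85.2 [83.  87.9 89.4]
knob95 1381 [94.5 50.6] [14.4 49.6] 83.4 [82.5 87.9 89.5]
bar -70 [55.2 68.3]
bar 0 [20.3 68.7]
bar 70 [55.5 69. ]
```

View pics/h.png

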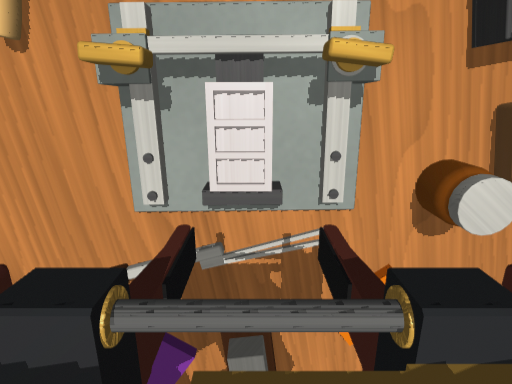

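```bash
python3 -m creep '[-0.01,0.015,0,0.12, -0.02,0.03,0,0.24, -0.03,0.045,0,0.36, -0.04,0.06,0,0.48, -0.05,0.075,0,0.6, -0.06,0.09,0,0.72, -0.07,0.105,0,0.84, -0.08,0.12,0,0.96, -0.089,0.131,0,1.08, -0.089,0.131,0,1.2]' 0.5; python3 -m creep '[0,0,-0.02,0.12, 0,0,-0.04,0.24, 0,0,-0.06,0.29, 0,0,-0.06,0.29]'; python3 - <<'E'
from h import *
o=get_obs();R=Ro.from_rotvec(o["orientation"]).as_matrix();print(o["ee_pos"],np.arctan2(R[1,1],R[0,1]),o["qpos"].round(2))
E
python3 look.py
```

```text
t: 16.13
ee_pos: [481.9, 227.4, 177.9]
orientation: [-0.832, -3.027, 0.001]
ft_force: [0.5, -0.1, -0.2]
width: 44.1
grasp_force: 0.0
t: 16.47
ee_pos: [481.2, 224.9, 115.0]
orientation: [-0.394, -3.111, 0.005]
ft_force: [-0.5, -0.4, 0.3]
width: 44.2
grasp_force: 0.0
[481.15845494 224.85160434 115.01587582] 1.3187001396136713 [ 0.41  0.45  1.9   0.    0.8  -0.9 ]
[481.15845494 224.85160434 115.01587582] [-0.39422423 -3.1108531   0.00520775] [ 0.41  0.45  1.9   0.    0.8  -0.9 ]
plate 832 [-0.6  8.6] [43.7 61.4] 89.6 [50.1 52.  53.1]
knob-95 1489 [-96.   49.7] [14.  49.3] 84.8 [84.7 87.9 89.2]
knob95 few
bar -70 [55.3 68.5]
```

```bash
python3 -m creep '[0.0025,-0.003,-0.02,0, 0.0025,-0.003,-0.04,0, 0.0025,-0.003,-0.053,0, 0.0025,-0.003,-0.053,0]'; python3 -m creep '[0,0,0,0, 0,0,0,0, 0,0,0,0, 0,0,0,0, 0,0,0,0]' 0.05
```

```text
t: 16.85
ee_pos: [485.4, 222.0, 64.4]
orientation: [-0.402, -3.113, 0.002]
ft_force: [-1.2, 0.4, -0.0]
width: 44.0
grasp_force: 0.0
t: 17.27
ee_pos: [486.6, 221.0, 66.6]
orientation: [0.397, 3.116, -0.003]
ft_force: [1.4, -23.2, 13.5]
width: 14.4
grasp_force: 11.0
```

```bash
python3 -m creep '[-0.0003,-0.001,0.001,0, -0.0005,-0.002,0.002,0, -0.0005,-0.002,0.002,0]'
```

```text
t: 17.52
ee_pos: [486.5, 220.6, 66.8]
orientation: [0.4, 3.115, 0.002]
ft_force: [5.7, 5.4, -19.6]
width: 14.0
grasp_force: 30.0
```

```bash
python3 -m creep '[0,0.0004,-0.0012,-0.1, 0,0.0004,-0.0012,-0.2, 0,0.0004,-0.0012,-0.31, 0,0.0004,-0.0012,-0.42, 0,0.0004,-0.0012,-0.53, 0,0.0004,-0.0012,-0.64, 0,0.0004,-0.0012,-0.75, 0,0.0004,-0.0012,-0.85, 0,0.0004,-0.0012,-0.85, 0,0.0004,-0.0012,-0.85]'
```

```text
t: 18.35
ee_pos: [485.4, 219.2, 66.7]
orientation: [-1.649, -2.674, 0.003]
ft_force: [-0.3, -6.6, 2.3]
width: 14.3
grasp_force: 30.0
```

```bash
python3 -m creep '[0,0,0,0, 0,0,0,0, 0,0,0,0]' 0.5; python3 -m creep '[0,0,0.03,0, 0,0,0.06,0, 0.03,-0.005,0.06,0.12, 0.06,-0.01,0.06,0.24, 0.09,-0.015,0.06,0.36, 0.12,-0.02,0.06,0.48, 0.15,-0.025,0.06,0.6, 0.18,-0.03,0.06,0.72, 0.187,-0.031,0.06,0.82, 0.187,-0.031,0.06,0.82]'; sed -i '1a import numpy as np' look.py; cat >> look.py <<'E'
Rt=Ro.from_rotvec(o["orientation"]).as_matrix();print("yaw",np.arctan2(Rt[1,1],Rt[0,1]))
E
python3 look.py
```

```text
t: 18.6
ee_pos: [486.3, 220.6, 66.8]
orientation: [1.649, 2.674, 0.001]
ft_force: [-0.2, -0.1, -0.5]
width: 30.5
grasp_force: 0.0
t: 19.43
ee_pos: [675.2, 189.0, 126.4]
orientation: [0.442, 3.109, 0.001]
ft_force: [-0.9, -0.4, -0.4]
width: 43.7
grasp_force: 0.0
[675.22899736 188.9590202  126.3991787 ] [4.42188285e-01 3.10871518e+00 1.11518174e-03] [ 0.26  0.64  1.51  0.    0.99 -1.03]
plate 5677 [ -0.5 -19.3] [99.5 60.2] 89.6 [50.4 52.1 53.4]
knob-95 few
knob95 1386 [94.1 50.4] [14.  49.2] 85.8 [84.8 87.9 89.2]
bar 0 [20.5 64.3]
bar 70 [54.4 67.6]
yaw 1.2882096785240729
```

```bash
python3 -m creep '[-0.002,0,-0.03,0, -0.002,0,-0.05,0, -0.002,0,-0.06,0, -0.002,0,-0.06,0]'; python3 -m creep '[0,0,0,0, 0,0,0,0, 0,0,0,0, 0,0,0,0, 0,0,0,0]' 0.05
```

```text
t: 19.82
ee_pos: [668.1, 189.3, 63.9]
orientation: [-0.448, -3.104, 0.003]
ft_force: [-0.6, -0.7, -0.2]
width: 44.0
grasp_force: 0.0
t: 20.23
ee_pos: [671.7, 189.7, 67.6]
orientation: [0.446, 3.108, 0.002]
ft_force: [2.5, 6.6, 1.7]
width: 13.9
grasp_force: 15.7
```

```bash
python3 -m creep '[0,0,0,0, 0,0,0,-0.1, 0,0,0,-0.21, 0,0,0,-0.32, 0,0,0,-0.43, 0,0,0,-0.54, 0,0,0,-0.65, 0,0,0,-0.76, 0,0,0,-0.85, 0,0,0,-0.85]';python3 -m creep '[0,0,0,-0.1, 0,0,0,-0.21, 0,0,0,-0.32, 0,0,0,-0.43, 0,0,0,-0.54, 0,0,0,-0.65, 0,0,0,-0.76, 0,0,0,-0.85, 0,0,0,-0.85]'
```

```text
t: 21.07
ee_pos: [671.7, 189.8, 67.6]
orientation: [1.692, 2.646, 0.002]
ft_force: [-1.3, 0.8, 6.2]
width: 13.8
grasp_force: 29.8
t: 21.82
ee_pos: [671.7, 189.9, 67.5]
orientation: [2.632, 1.715, 0.003]
ft_force: [-0.1, 3.4, 4.9]
width: 14.0
grasp_force: 29.8
```

```bash
python3 -m creep '[0,0,0,0, 0,0,0,0, 0,0,0,0]' 0.5; python3 -m creep '[0,0,0.03,0, 0,0,0.06,0, -0.03,0.005,0.06,0.12, -0.06,0.01,0.06,0.24, -0.09,0.015,0.06,0.36, -0.12,0.02,0.06,0.48, -0.15,0.025,0.06,0.6, -0.18,0.03,0.06,0.72, -0.1853,0.031,0.06,0.83, -0.1853,0.031,0.06,0.88]'; python3 -m creep '[0,0,0,0]'; python3 look.py
```

```text
t: 22.07
ee_pos: [670.7, 189.1, 66.1]
orientation: [-2.629, -1.719, 0.001]
ft_force: [0.2, 0.7, -0.7]
width: 30.6
grasp_force: 0.0
t: 22.9
ee_pos: [482.9, 220.2, 126.2]
orientation: [-1.637, -2.68, 0.003]
ft_force: [0.1, 0.8, -0.1]
width: 44.1
grasp_force: 0.0
t: 22.98
ee_pos: [484.9, 220.4, 126.5]
orientation: [-1.644, -2.677, 0.001]
ft_force: [0.8, -0.3, -0.3]
width: 44.0
grasp_force: 0.0
[484.94864374 220.36781892 126.50557533] [-1.64373454e+00 -2.67709873e+00  7.22935825e-04] [ 0.4   0.43  1.9  -0.    0.82 -0.07]
plate 1328 [ -0.4 -23.9] [90.3 61.1] 89.7 [50.2 51.9 53.1]
knob-95 1360 [-95.3  50.3] [13.4 49.6] 36.3 [84.7 87.8 89.2]
knob95 94 [101.4  70.6] [ 8.3 13.6] 39.1 [86.7 87.9 89.3]
bar -70 [46.  59.5]
bar 0 [43.  56.3]
yaw 0.4694983731253711
```

```bash
python3 -m creep '[0.001,0,-0.03,0, 0.001,0,-0.05,0, 0.001,0,-0.06,0, 0.001,0,-0.06,0]'; python3 -m creep '[0,0,0,0, 0,0,0,0, 0,0,0,0, 0,0,0,0, 0,0,0,0, 0,0,0,0]' 0.05;python3 -m creep '[0,0,0,-0.1, 0,0,0,-0.21, 0,0,0,-0.32, 0,0,0,-0.43, 0,0,0,-0.54, 0,0,0,-0.65, 0,0,0,-0.76, 0,0,0,-0.85, 0,0,0,-0.85]'; python3 -m creep '[0,0,0,-0.1, 0,0,0,-0.21, 0,0,0,-0.32, 0,0,0,-0.43, 0,0,0,-0.54, 0,0,0,-0.65, 0,0,0,-0.76, 0,0,0,-0.81, 0,0,0,-0.81, 0,0,0,-0.81]'; python3 look.py
```

```text
t: 23.37
ee_pos: [485.5, 219.5, 64.3]
orientation: [-1.649, -2.671, 0.006]
ft_force: [0.7, -0.0, 0.1]
width: 44.2
grasp_force: 0.0
t: 23.87
ee_pos: [485.2, 219.6, 67.0]
orientation: [-1.648, -2.673, 0.004]
ft_force: [-5.6, -4.4, 6.9]
width: 13.9
grasp_force: 30.0
t: 24.62
ee_pos: [483.7, 219.5, 67.0]
orientation: [-2.608, -1.749, 0.009]
ft_force: [-10.6, -1.6, 12.3]
width: 13.8
grasp_force: 30.0
t: 25.45
ee_pos: [482.8, 220.5, 67.0]
orientation: [-3.086, -0.587, 0.011]
ft_force: [-14.8, 3.8, 13.1]
width: 14.1
grasp_force: 30.0
[482.79440653 220.46562873  66.98254692] [-3.08564867 -0.58650972  0.01077267] [0.4  0.53 1.92 0.   0.7  1.6 ]
plate 7928 [  3.4 -12.3] [113.8  67. ] 89.7 [50.1 52.  53.3]
knob-95 2996 [-95.1  52.5] [49.4 30.6] 15.2 [82.1 87.8 92.6]
knob95 few
bar -70 [31.4 45. ]
bar 0 [20.4 47.9]
yaw -1.195130944695618
```

```bash
python3 -m creep '[0,0,0,0, 0,0,0,0, 0,0,0,0]' 0.5; python3 -m creep '[0,0,0.03,0, 0,0,0.06,0, 0.03,-0.005,0.06,0.12, 0.06,-0.01,0.06,0.24, 0.09,-0.015,0.06,0.36, 0.12,-0.02,0.06,0.48, 0.15,-0.025,0.06,0.6, 0.18,-0.03,0.06,0.72, 0.187,-0.031,0.06,0.783, 0.187,-0.031,0.06,0.783]'; python3 -m creep '[0,0,0,0]'; python3 look.py
```

```text
t: 25.75
ee_pos: [487.3, 220.6, 66.9]
orientation: [-3.086, -0.589, -0.002]
ft_force: [0.1, 0.1, 0.4]
width: 30.5
grasp_force: 0.0
t: 26.58
ee_pos: [676.2, 188.5, 126.4]
orientation: [2.627, 1.721, 0.003]
ft_force: [0.4, -0.2, 1.1]
width: 44.0
grasp_force: 0.0
t: 26.67
ee_pos: [673.5, 188.9, 126.0]
orientation: [-2.63, -1.717, 0.001]
ft_force: [-0.8, 0.6, 0.6]
width: 44.3
grasp_force: 0.0
[673.54777124 188.906325   126.00074862] [-2.63044437e+00 -1.71718454e+00  1.14308280e-03] [0.26 0.64 1.51 0.   1.   0.67]
plate 861 [ -0.2 -18.8] [99.9 60.8] 89.4 [50.1 52.  53.2]
knob-95 613 [-87.   54.4] [34.5 14.3] 31.9 [80.5 87.1 89. ]
knob95 1373 [95. 51.] [49.8 14. ] 81.5 [84.8 87.9 89.1]
bar -70 [31.6 45. ]
bar 0 [20.6 48. ]
bar 70 [37.5 51.1]
yaw -0.4140980980288614
```

```bash
python3 -m creep '[-0.0015,0.0005,-0.03,0.09, -0.0015,0.0005,-0.05,0.09, -0.0015,0.0005,-0.06,0.09, -0.0015,0.0005,-0.06,0.09]'; python3 -m creep '[0,0,0,0, 0,0,0,0, 0,0,0,0, 0,0,0,0, 0,0,0,0, 0,0,0,0]' 0.05;python3 -m creep '[0,0,0,-0.1, 0,0,0,-0.21, 0,0,0,-0.32, 0,0,0,-0.43, 0,0,0,-0.54, 0,0,0,-0.65, 0,0,0,-0.76, 0,0,0,-0.86, 0,0,0,-0.94, 0,0,0,-0.94]'; python3 -m creep '[0,0,0,0, 0,0,0,0]'; python3 -m creep '[0,0,0,0, 0,0,0,0, 0,0,0,0]' 0.5; python3 -m creep '[0,0,0.04,0, 0,0,0.06,0, -0.01,-0.02,0.09,0.12, -0.03,-0.05,0.11,0.24, -0.06,-0.08,0.12,0.36, -0.1,-0.12,0.12,0.48, -0.1,-0.12,0.12,0.6, -0.1,-0.12,0.12,0.72, -0.1,-0.12,0.12,0.8, -0.1,-0.12,0.12,0.92]'; python3 -m creep '[0,0,0,0.15, 0,0,0,0.15]'; python3 look.py
```

```text
t: 27.05
ee_pos: [669.5, 189.7, 64.0]
orientation: [-2.547, -1.835, 0.007]
ft_force: [-0.9, 0.3, -0.0]
width: 44.2
grasp_force: 0.0
t: 27.55
ee_pos: [671.9, 190.3, 67.6]
orientation: [-2.548, -1.837, -0.0]
ft_force: [-3.2, 2.5, 6.3]
width: 13.6
grasp_force: 30.0
t: 28.38
ee_pos: [672.3, 190.1, 67.6]
orientation: [-3.105, -0.478, -0.001]
ft_force: [-2.4, -0.3, 4.5]
width: 14.2
grasp_force: 30.0
t: 28.55
ee_pos: [672.3, 190.0, 67.6]
orientation: [-3.104, -0.484, -0.001]
ft_force: [-2.8, -0.7, 4.9]
width: 13.6
grasp_force: 30.0
t: 28.8
ee_pos: [672.3, 189.8, 66.6]
orientation: [3.104, 0.485, 0.001]
ft_force: [0.0, 0.3, -0.4]
width: 30.3
grasp_force: 0.0
t: 29.63
ee_pos: [572.1, 69.3, 186.9]
orientation: [2.563, 1.816, 0.001]
ft_force: [0.2, -0.5, 0.0]
width: 44.0
grasp_force: 0.0
t: 29.8
ee_pos: [572.2, 69.7, 186.6]
orientation: [2.418, 2.005, 0.0]
ft_force: [0.5, 0.8, 0.4]
width: 43.5
grasp_force: 0.0
[572.20414686  69.69970093 186.57112654] [2.41837961e+00 2.00506508e+00 2.20589926e-04] [ 0.1   0.4   1.77 -0.    0.98  0.29]
plate 3156 [ -1.9 -12.6] [ 62.3 112.8] 0.2 [50.6 52.1 53.6]
knob-95 1506 [-94.5  49.6] [49.6 14.1] 30.9 [81.3 87.8 89.3]
knob95 1335 [94.4 50.4] [49.4 14.1] 27.5 [83.9 87.9 89.5]
bar -70 [32.2 46. ]
bar 0 [20.2 44. ]
bar 70 [29.4 42.9]
yaw -0.1863335098746542
```

```bash
cat >> look.py <<'E'
s=(abs(L[:,0])<38)&(L[:,1]>-69)&(L[:,1]<24)&(z>49.8)&(z<55);rect(s,"plate<24")
pts=[]
for x in range(-75,80,5):
    s=(abs(L[:,0]-x)<2.5)&(L[:,1]>24)&(L[:,1]<60)&(z>46)&(z<49.3)
    if s.sum()>8: pts.append((x,np.percentile(L[s,1],3),np.percentile(L[s,1],97)))
pts=np.array(pts);f=[p for p in pts if abs(p[0])>35];f=np.array(f)
print("front",np.polyfit(f[:,0],f[:,1],1).round(4),"back",np.polyfit(pts[:,0],pts[:,2],1).round(4))
s=(abs(L[:,0])<38)&(L[:,1]<-60)&(z>43)&(z<48.5)
for x in(-30,-15,0,15,30):
    k=s&(abs(L[:,0]-x)<4);print("stop",x,np.percentile(L[k,1],[3,97]).round(1))
E
python3 look.py; cp w.png pics/i.png
```

```text
[572.20593085  69.7715599  186.51302092] [2.42205420e+00 2.00074556e+00 8.27508656e-05] [ 0.1   0.4   1.77 -0.    0.98  0.29]
plate 3202 [ -4. -13.] [ 67.5 112.1] 0.3 [50.6 52.1 53.5]
knob-95 1505 [-94.6  49.7] [49.8 14.4] 30.9 [81.1 87.7 89.4]
knob95 1334 [94.2 50.3] [49.7 14.1] 27.4 [84.3 87.9 89.4]
bar -70 [32.4 45.6]
bar 0 [20.4 44.2]
bar 70 [29.6 42.7]
yaw -0.1899435723373791
plate<24 2630 [ -0.8 -22.5] [93.1 59.8] 89.5 [50.7 52.2 53.5]
front [-2.05000e-02  3.11302e+01] back [-2.08000e-02  4.40765e+01]
stop -30 [-85.1 -70.5]
stop -15 [-317.8  -61.4]
stop 0 [-318.4  -61.3]
stop 15 [-319.2  -61.6]
stop 30 [-319.1  -70. ]
```

View pics/i.png

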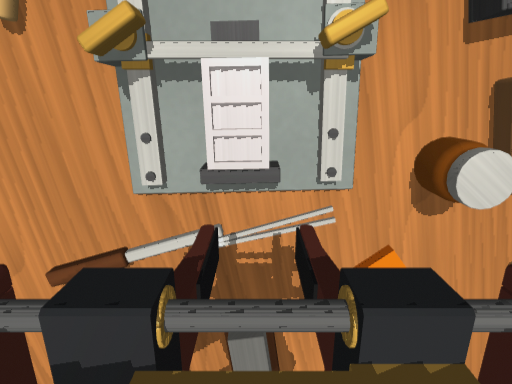

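```bash
python3 -m creep '[-0.01,0.02,0,-0.12, -0.02,0.04,0,-0.24, -0.03,0.06,0,-0.36, -0.04,0.08,0,-0.48, -0.05,0.1,0,-0.6, -0.07,0.125,0,-0.72, -0.0865,0.151,0,-0.84, -0.0865,0.151,-0.03,-0.96, -0.0865,0.151,-0.06,-1.01, -0.0865,0.151,-0.06,-1.01]' 0.5;  python3 -m creep '[0,0,0,0]'; python3 look.py
```

```text
t: 30.73
ee_pos: [482.3, 220.2, 122.3]
orientation: [3.087, 0.572, -0.012]
ft_force: [-1.8, -0.4, -1.4]
width: 44.1
grasp_force: 0.0
t: 30.82
ee_pos: [484.7, 220.5, 125.6]
orientation: [3.087, 0.577, -0.005]
ft_force: [0.0, -0.7, 0.1]
width: 43.9
grasp_force: 0.0
[484.66742191 220.54597361 125.593544  ] [ 3.08727302  0.57741079 -0.00541882] [ 0.4   0.43  1.9  -0.    0.82  1.61]
plate 4979 [ -0.3 -13. ] [ 61.6 112.4] 0.7 [50.3 52.1 53.4]
knob-95 1366 [-94.5  50.2] [49.4 13.6] 31.2 [84.8 87.9 89.1]
knob95 few
bar -70 [32.7 46.1]
bar 0 [20.3 44.6]
bar 70 [29.8 43.3]
yaw -1.2010095198202264
plate<24 4115 [ -0.2 -22.5] [93.  60.3] 89.9 [50.5 52.1 53.3]
front [-2.06000e-02  3.14022e+01] back [-2.03000e-02  4.44432e+01]
stop -30 [-85.1 -69.8]
stop -15 [-84.8 -60.5]
stop 0 [-84.7 -60.9]
stop 15 [-84.7 -60.5]
stop 30 [-84.7 -69.7]
```

```bash
python3 -m creep '[0.001,0,-0.03,0, 0.001,0,-0.05,0, 0.001,0,-0.06,0, 0.001,0,-0.06,0]'; python3 -m creep '[0,0,0,0, 0,0,0,0, 0,0,0,0, 0,0,0,0, 0,0,0,0, 0,0,0,0]' 0.05;python3 -m creep '[0,0,0,-0.05, 0,0,0,-0.1, 0,0,0,-0.15, 0,0,0,-0.2, 0,0,0,-0.2]'; python3 - <<'E'
from h import *
print(get_obs()["moment"])
E
python3 look.py | egrep 'bar|front|yaw|plate'; python3 - <<'E'
from h import *
for i in range(2):
    o,im,d=shot("wrist")
print(o["qpos"].round(3))
E
```

```text
t: 31.2
ee_pos: [486.6, 220.4, 66.0]
orientation: [3.088, 0.577, -0.002]
ft_force: [-1.4, -0.2, 0.5]
width: 43.8
grasp_force: 0.0
t: 31.7
ee_pos: [487.0, 222.1, 67.4]
orientation: [-3.086, -0.576, -0.002]
ft_force: [-3.8, 7.6, 4.4]
width: 13.6
grasp_force: 30.0
t: 32.12
ee_pos: [487.1, 221.6, 67.4]
orientation: [-3.13, -0.263, -0.002]
ft_force: [-2.1, 4.0, 5.3]
width: 13.5
grasp_force: 30.0
[ 0.45414982  0.30349584 -0.02375569]
plate 8771 [  3.  -13.4] [ 71.1 111.2] 2.4 [50.2 52.  53.3]
bar -70 [32.2 45.8]
bar 0 [20.3 44.5]
yaw -1.4033985265780946
plate<24 7203 [ -0.1 -22.5] [93.2 60.4] 89.7 [50.4 52.  53.3]
front [-2.00000e-02  3.10975e+01] back [-3.28000e-02  4.37624e+01]
[4.040e-01 5.270e-01 1.919e+00 1.000e-03 6.940e-01 1.805e+00]Traceback (most recent call last):
  File "look.py", line 25, in <module>
    k=s&(abs(L[:,0]-x)<4);print("stop",x,np.percentile(L[k,1],[3,97]).round(1))
                                         ~~~~~~~~~~~~~^^^^^^^^^^^^^^^
    return _quantile_unchecked(
        a, q, axis, out, overwrite_input, method, keepdims, weights)
    return _ureduce(a,
                    func=_quantile_ureduce_func,
    ...<5 lines>...
                    overwrite_input=overwrite_input,
                    method=method)
    r = func(a, **kwargs)
    result = _quantile(arr,
                       quantiles=q,
    ...<2 lines>...
                       out=out,
                       weights=wgt)
    slices_having_nans = np.isnan(arr[-1, ...])
                                  ~~~^^^^^^^^^
IndexError: index -1 is out of bounds for axis 0 with size 0
```

```bash
python3 -m creep '[0,0,0,0, 0,0,0,0, 0,0,0,0]' 0.5; python3 -m creep '[0,0,0.03,0, 0,0,0.06,0, 0.03,-0.005,0.06,0.05, 0.06,-0.01,0.06,0.1, 0.09,-0.015,0.06,0.15, 0.12,-0.02,0.06,0.15, 0.15,-0.025,0.06,0.15, 0.18,-0.03,0.06,0.15, 0.185,-0.031,0.06,0.15, 0.185,-0.031,0.06,0.15]'; python3 -m creep '[0,0,0,0]'; python3 look.py
```

```text
t: 32.52
ee_pos: [486.7, 220.8, 66.6]
orientation: [3.13, 0.267, 0.0]
ft_force: [-1.0, 1.1, -0.5]
width: 30.5
grasp_force: 0.0
t: 33.35
ee_pos: [673.1, 189.1, 125.9]
orientation: [3.102, 0.498, 0.001]
ft_force: [-0.7, 0.2, -0.8]
width: 43.4
grasp_force: 0.0
t: 33.43
ee_pos: [670.6, 189.5, 125.7]
orientation: [3.102, 0.5, -0.003]
ft_force: [-0.6, 0.3, -0.4]
width: 43.6
grasp_force: 0.0
[670.63689234 189.53827682 125.65866402] [ 3.10152638e+00  4.99537067e-01 -3.09872095e-03] [0.26 0.64 1.52 0.   0.99 1.51]
plate 1596 [ -0.1 -19.2] [99.8 61.1] 89.5 [50.  51.9 53. ]
knob-95 few
knob95 1381 [95.7 50.6] [49.3 13.7] 27.6 [84.6 87.8 89.1]
bar 0 [23.4 44.6]
yaw -1.2514159928767374
plate<24 1360 [ -0.2 -22.4] [93.3 61.1] 89.5 [50.2 51.9 53. ]
front [9.70000e-03 3.21897e+01] back [ 0.0734 41.2678]
stop -30 [-84.7 -74.1]
stop -15 [-79.9 -60.2]
stop 0 [-63.  -60.1]Traceback (most recent call last):
  File "look.py", line 25, in <module>
    k=s&(abs(L[:,0]-x)<4);print("stop",x,np.percentile(L[k,1],[3,97]).round(1))
                                         ~~~~~~~~~~~~~^^^^^^^^^^^^^^^
    return _quantile_unchecked(
        a, q, axis, out, overwrite_input, method, keepdims, weights)
    return _ureduce(a,
                    func=_quantile_ureduce_func,
    ...<5 lines>...
                    overwrite_input=overwrite_input,
                    method=method)
    r = func(a, **kwargs)
    result = _quantile(arr,
                       quantiles=q,
    ...<2 lines>...
                       out=out,
                       weights=wgt)
    slices_having_nans = np.isnan(arr[-1, ...])
                                  ~~~^^^^^^^^^
IndexError: index -1 is out of bounds for axis 0 with size 0
```

```bash
python3 -m creep '[0,0,0.03,0.12, -0.01,-0.02,0.06,0.24, -0.04,-0.05,0.06,0.36, -0.07,-0.08,0.06,0.48, -0.1,-0.12,0.06,0.6, -0.1,-0.12,0.06,0.72, -0.1,-0.12,0.06,0.84, -0.1,-0.12,0.06,0.96, -0.1,-0.12,0.06,1.07, -0.1,-0.12,0.06,1.07]'; python3 -m creep '[0,0,0,0, 0,0,0,0]'; python3 look.py; python3 look.py | grep front
```

```text
t: 34.32
ee_pos: [570.1, 70.2, 186.6]
orientation: [-2.408, -2.017, 0.001]
ft_force: [-0.3, 0.6, -1.0]
width: 43.8
grasp_force: 0.0
t: 34.48
ee_pos: [571.0, 70.2, 186.5]
orientation: [-2.415, -2.008, 0.0]
ft_force: [-0.2, 0.6, -0.5]
width: 44.2
grasp_force: 0.0
[570.99339813  70.22661318 186.49718605] [-2.41547319e+00 -2.00846173e+00  4.43052466e-04] [ 0.1   0.4   1.77 -0.    0.98  0.29]
plate 3235 [ -2.1 -12.8] [112.3  62.6] 89.9 [50.5 52.1 53.5]
knob-95 1488 [-94.6  49.7] [49.8 14.7] 18.9 [81.4 87.8 89.5]
knob95 1348 [94.3 50.3] [49.5 14. ] 27.5 [84.1 87.9 89.6]
bar -70 [32.2 45.2]
bar 0 [20.4 44.2]
bar 70 [29.4 43.3]
yaw -0.18348774968094844
plate<24 2669 [ -0.7 -22.5] [93.  59.8] 89.9 [50.7 52.1 53.4]
front [-2.00000e-02  3.08834e+01] back [-1.44000e-02  4.41594e+01]
stop -30 [-85.3 -70.8]
stop -15 [-317.7  -61.1]
stop 0 [-318.8  -61.2]
stop 15 [-319.1  -61.4]
stop 30 [-318.9  -70.4]
front [-2.05000e-02  3.08697e+01] back [-1.57000e-02  4.41186e+01]
```

```bash
python3 -m creep '[0.02,0.02,0,-0.12, 0.04,0.05,0,-0.24, 0.06,0.08,0,-0.36, 0.08,0.1,0,-0.48, 0.1,0.12,0,-0.6, 0.1005,0.1195,0,-0.72, 0.1005,0.1195,0,-0.84, 0.1005,0.1195,0,-0.96, 0.1005,0.1195,-0.03,-1.08, 0.1005,0.1195,-0.06,-1.08]';  python3 -m creep '[0,0,0,0, 0,0,-0.03,0, 0,0,-0.05,0, 0,0,-0.06,0, 0,0,-0.06,0]'; python3 -m creep '[0,0,0,0, 0,0,0,0, 0,0,0,0, 0,0,0,0, 0,0,0,0, 0,0,0,0]' 0.05;python3 -m creep '[0,0,0,0.05, 0,0,0,0.1, 0,0,0,0.13, 0,0,0,0.13]';python3 -m creep '[0,0,0,0, 0,0,0,0, 0,0,0,0]' 0.5; python3 -m creep '[0,0,0.04,0, 0,0,0.06,0, -0.01,-0.02,0.09,0.12, -0.03,-0.05,0.11,0.24, -0.06,-0.08,0.12,0.36, -0.1,-0.12,0.12,0.48, -0.1,-0.12,0.12,0.6, -0.1,-0.12,0.12,0.72, -0.1,-0.12,0.12,0.84, -0.1,-0.12,0.12,0.95]'; python3 -m creep '[0,0,0,0, 0,0,0,0]'; python3 look.py; python3 look.py | grep front
```

```text
t: 35.42
ee_pos: [673.8, 190.0, 127.8]
orientation: [-3.105, -0.473, -0.008]
ft_force: [-0.8, 0.2, -0.5]
width: 44.0
grasp_force: 0.0
t: 35.83
ee_pos: [670.8, 189.0, 64.7]
orientation: [3.104, 0.485, -0.006]
ft_force: [0.2, 0.0, 0.3]
width: 44.2
grasp_force: 0.0
t: 36.33
ee_pos: [672.7, 190.1, 67.7]
orientation: [-3.103, -0.484, -0.002]
ft_force: [-2.0, 3.7, 5.1]
width: 14.0
grasp_force: 30.0
t: 36.67
ee_pos: [672.6, 190.2, 67.7]
orientation: [-3.065, -0.688, -0.002]
ft_force: [-1.9, 3.2, 5.9]
width: 13.6
grasp_force: 30.0
t: 36.92
ee_pos: [672.1, 189.1, 66.4]
orientation: [3.066, 0.685, -0.0]
ft_force: [0.5, 0.5, -0.3]
width: 30.6
grasp_force: 0.0
t: 37.75
ee_pos: [571.9, 68.6, 186.7]
orientation: [2.408, 2.017, 0.0]
ft_force: [-0.9, -0.2, -0.2]
width: 44.1
grasp_force: 0.0
t: 37.92
ee_pos: [572.2, 69.2, 186.4]
orientation: [2.417, 2.007, -0.0]
ft_force: [-0.3, 0.5, 0.2]
width: 43.6
grasp_force: 0.0
[572.17621134  69.17869218 186.40873065] [ 2.41670281e+00  2.00723763e+00 -1.88293547e-04] [ 0.1   0.4   1.77 -0.    0.98  0.28]
plate 3211 [  0.5 -13.1] [ 70.4 112.2] 0.5 [50.6 52.2 53.5]
knob-95 1491 [-94.6  49.6] [50.2 14.4] 19.7 [81.6 87.7 89.4]
knob95 1260 [94.3 50.3] [49.5 14. ] 35.2 [84.8 87.9 89.5]
bar -70 [30.8 44.5]
bar 0 [20.5 44.2]
bar 70 [30.2 44.1]
yaw -0.18458743435874264
plate<24 2638 [ -0.4 -22.4] [93.  60.1] 89.6 [50.7 52.2 53.5]
front [-6.2000e-03  3.0865e+01] back [-4.90000e-03  4.39678e+01]
stop -30 [-84.7 -70.3]
stop -15 [-318.4  -61.6]
stop 0 [-319.1  -61.9]
stop 15 [-319.3  -61.1]
stop 30 [-319.1  -69.6]
front [-5.70000e-03  3.08978e+01] back [-5.70000e-03  4.39654e+01]
```

```bash
python3 -c "
from workcell import ticket
print(ticket.close_job())"
```

```text
the job is handed in; nothing more can be done
None
```

The mould half lies cavities up on the clamp bed against the end stop, with the bar closed on it, and the job was handed in after about 38 s. My last measurements, before handing in, put the bar about 0.006 rad out of square and both bar ends about 1 mm from the mould's end; no verdict was returned.

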